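# Match a pair of glass doll eyes and hold it under the magnifier

## Task

Make up a pair of amber glass eyes on the wooden paddle and look at it under the magnifier: take the amber eye out of the stock block, set it in the paddle's empty pocket and let go of it, then pick the paddle up by its handle and carry it, never tipping it so far that an eye could roll out, to the magnifier without knocking that. Finish still holding the paddle in the gripper, level and still, with both eyes in their pockets, centred under the lens and about 10 cm below it; do not drop an eye, and leave the blue and green eyes and everything else on the bench where they are.

Things in the scene. Friction and masses are not known exactly. Their poses are not given: they have to be found in the camera images.
- tray: Eye paddle: wooden tray, 80 to 140 g, on small feet. Origin on the bench below its head's centre, z up; handle along -x, at the start roughly towards the robot. Head 64 mm (x) by 100 mm (y), top 18 mm up, with two pockets 30 mm across, 3 mm deep, at y = +22 and -22 mm. Bar handle 20 mm wide (y), from x = -30 to -190 mm, from 8 to 26 mm above the origin, its rear foot at the end
- tray_grip (a point): Point in the middle of the paddle's handle, 135 mm behind the head's centre (paddle x = -135 mm), 17 mm above the paddle's underside; axes as the paddle's. A good place to take the handle from above, fingers either side (closing along y)
- tray_mid (a point): Centre of the head's top face, midway between the two pockets, 18 mm above the paddle's underside; axes as the paddle's
- pocket_empty (a point): The empty pocket of the paddle (y = -22 mm): the point where the centre of a seated eye lies, 27 mm above the paddle's underside. A seated eye can roll about 7 mm any way before it meets the pocket's rim
- pocket_full (a point): The same point of the other pocket (y = +22 mm), where the first amber eye lies
- eye_first: Amber-brown glass doll eye, a loose 24 mm white ball of 18 g with an amber iris, already in the paddle's pocket at y = +22 mm. Origin at the ball's centre; its axes turn as it rolls
- eye_match: The matching amber-brown glass eye, a loose 24 mm ball, in one of the stock block's three sockets. Origin at the ball's centre, 30 mm above the bench, 8 mm above the block's top
- eye_blue: Blue glass eye, a loose 24 mm ball in another socket of the stock block; leave it there. Origin at its centre
- eye_green: Green glass eye, a loose 24 mm ball in the remaining socket; leave it there. Origin at its centre
- stock: Stock block: dark wood, fixed to the bench, 50 mm (x) by 165 mm (y), 22 mm high, a row of three sockets 26.5 mm across, 4 mm deep, at y = -55, 0 and +55 mm. Origin at the centre of its underside. Take an eye with the fingertips closing along the block's x, across the row; the next eye is 55 mm away along y
- magnifier: Bench magnifier, fixed: a white lamp ring 136 mm across, 16 mm thick, round a clear lens 110 mm across, level, 250 mm above the bench. A thin arm leads along its +x (away from the robot) to a post 295 mm tall, 190 mm from the lens centre, on a white disc base 150 mm across, 20 mm high. Origin on the bench straight below the lens centre
- lens (a point): Centre of the magnifier's lens, 250 mm above the bench, z up
- carving_knife: Bystander: small carving knife 165 mm long, 20 mm wide and 14 mm high, lying loose along its x. Origin under the front part of its handle, 80 mm from its butt
- sanding_block: Bystander: cork sanding block 90 x 46 x 30 mm, loose. Origin at the centre of its underside
- spool: Bystander: small brass spool of binding wire, 40 mm across, 30 mm high, standing loose behind the paddle. Origin at the centre of its underside

How it is judged (in metres and radians):
On the way, in this order (a step that is already met when the one before it is completed fails the run):
1. the matching amber eye sits in the paddle's empty pocket, let go, the paddle on the bench with the first eye in its pocket (distance between eye_match and pocket_empty below 0.01 m and distance between eye_first and pocket_full below 0.01 m and contact force between eye_match and the fingers below 0.05 N and height (world z) of tray below 0.006 m), for 0.3 s.
2. the paddle is lifted clear of the bench with both eyes in their pockets (height (world z) of tray above 0.05 m and contact force between tray and the fingers above 1 N and distance between eye_match and pocket_empty below 0.011 m and distance between eye_first and pocket_full below 0.011 m), for 0.2 s.
At the end, for the whole second after the job is handed in: The gripper alone holds the paddle still, level within about 7 degrees, its head's middle within 30 mm of the lens axis and 70 to 130 mm below the lens; both amber eyes lie in their pockets (within 10 mm of the seated points), untouched by the fingers (horizontal distance between tray_mid and lens below 0.03 m and z of tray_mid in the frame of lens between -0.13 and -0.07 m and angle between tray's own z axis and vertical below 0.12 rad and linear speed of tray below 0.03 m/s and angular speed of tray below 0.2 rad/s and distance between eye_match and pocket_empty below 0.01 m and distance between eye_first and pocket_full below 0.01 m and contact force between each of eye_match, eye_first and the fingers below 0.05 N and contact force between tray and the fingers above 1 N and contact force between tray and magnifier below 0.05 N and contact force between tray and stock below 0.05 N); the arm keeps its last pose, push and grip.
It fails at once if an eye is dropped on the bench (height (world z) of any of eye_match, eye_first, eye_blue, eye_green below 0.0145 m).
It fails at once if the paddle is tipped more than about 34 degrees, so that an eye could roll out (angle between tray's own z axis and vertical above 0.6 rad).
It fails at once if the blue or green eye is taken from its socket (distance of any of eye_blue, eye_green from where it was at the start of the episode above 0.012 m).
It fails at once if the magnifier is knocked (contact force between magnifier and anything else above 5 N).
It fails at once if something else on the bench is displaced by more than 3 cm (distance of any of carving_knife, sanding_block, spool from where it was at the start of the episode above 0.03 m).
It also fails if it takes over 72 s, if anything falls off the work surface, if the arm or the gripper's body presses on something with over 40 N, if the wrist force passes 120 N, or if a joint passes its speed limit or range.

## Robot

A 6-joint arm with a two-finger parallel gripper is mounted at the origin on the work surface. World frame = base frame: x ahead of the robot, y to its left, z up, the work surface at z = 0. Lengths are in m, angles in degrees, forces in N, time in s.
With the tool pointing down it reaches from about 0.4 to 0.825 m from the base axis. Payload 7 kg.
Tool frame: the origin (TCP) lies at the very end of the fingers, on their centre line; the grasp point (between the pads) lies 19 mm behind it; z points along the fingers, y is the line along which they close (so a half turn about z gives the same grasp; the last joint's range is limited). The gripper opens to 88 mm and grips with 3 to 60 N. Pads are 19 mm wide; open, the fingers measure 130 mm over their backs; the gripper's body (78 mm by 193 mm) begins 47 mm behind the grasp point.
Start: joints at [-60.671, 20.546, 0.682, 0, -70.136, -16.507], TCP at [0.15, -0.658, 0.227] pointing down, gripper open.
Joint ranges: [-176.03, 176.03], [-82.01, 121.73], [-58.28, 71.71], [-173.87, 95.51], [-174.79, -0.11], [-173.66, 173.66]. Speed limits (degrees/s): [136.94, 136.94, 172.46, 180, 180, 180].

## Interface

Orientations are given as [roll, pitch, yaw] about the fixed x, y, z axes, in that order (R = Rz(yaw) Ry(pitch) Rx(roll)).
In Python, from plant import ctrl, viewer gives the robot as it stands.
- The arm moves only by the tool servo_tool, never from a script. Its argument "rows" is a list of rows, each a list of 6 numbers: the shift along the world's x, y, z in mm, then the turn, a rotation vector about the world's x, y, z in degrees. A call has 1 to 5 rows; each row shifts and turns the commanded pose from where the row before left it; what a row does not reach is not made up. A row lasts 1/12 s, in which the tool goes at most 41.7 mm and 7.16 degrees, less where a joint would pass 70% of its speed; a pose out of reach is approached as far as the arm can. A call is refused whole if a number of a shift passes 41.7 or a number of a turn 7.16, either way. A call with a gripper value outside its range is refused whole. "fingers" is the finger opening in mm, from 0 to 87.6, set as the call begins (left out, the last holds). The fingers move at their own pace and stop on an object; the grip force is fixed at half the most. Time passes only in rows, so rows that do not move let the fingers close. It gives the time, the measured TCP pose, the force and the opening at its end, in the units of the state.
- ctrl.get_obs(): the state, without advancing time (a new reading comes with each control period).
- viewer.snapshot(name): name is "side" or "top" or "wrist"; returns (picture, depth): 400x640x3 uint8, red, green, blue; 400x640 float32, m along the optical axis (not along the pixel's ray), 0 where there is no reading.
- viewer.calibration(name): a dict with "fx", "fy", "cx", "cy" (pixels), "origin" and "rotation" of the camera in the world. Camera axes: x right, y up, looking along -z (the intrinsics and any distortion apply to the point x, -y, -z); pixel columns grow to the right and rows downward; lengths in m; the calibration is good to about 2 mm. A picture is of the moment at which its call begins: read the wrist's pose just before it. calibration takes no time and is no camera call; for the wrist camera it gives the pose at the moment of the call.
- ctrl.close_job(): hands the job in, once; it reports no verdict.
The state is a dict: "clock": time; "joint_pos": joint angles; "qvel": joint speeds; "tau": joint torques, N m; "tool_pos": TCP position; "orientation": TCP orientation; "force": force on the tool from outside, world axes, zero at the start; "moment": the same for the moment, N m; "opening": finger opening in m.
Only numpy, scipy, OpenCV 4.12 (cv2) and the standard library are available. Lean on these libraries where they do the work, as an engineer would, in place of code of your own. Each camera call takes 0.05 s, during which the arm holds its last target. There are 200 camera calls.

## Working session

There is one attempt and no reset: what is moved stays moved. The work goes in short steps, Python scripts to look and compute and a tool call to move; the robot and the scene stay as the last step left them, time stands still between calls to the robot, and variables do not carry over. Pictures are saved under pics/ and viewed, on a budget of 10 in all, crops included, one or two more only if the job needs it, and the job is handed in when it is done.

Besides the shell and the picture viewer there is one more tool, called after "Request:" in YAML: its name, and indented under it one key for each argument. servo_tool: Moves the arm, as the interface text tells. Its arguments: {"type":"object","properties":{"rows":{"type":"array","items":{"type":"array","items":{"type":"number"}}},"fingers":{"type":"number"}},"required":["rows"]}

```bash
mkdir -p pics; cat > h.py <<'E'
import numpy as np, cv2
from plant import ctrl, viewer
def snap(n,save=None):
    c=viewer.calibration(n); im,d=viewer.snapshot(n)
    im=np.array(im); d=np.array(d)
    if save: cv2.imwrite('pics/'+save,im[:,:,::-1]); np.savez('pics/'+save+'.npz',im=im,d=d,**{k:np.array(v) for k,v in c.items()})
    return im,d,c
def ray(c,u,v):
    return np.array(c['rotation'])@np.array([(u-c['cx'])/c['fx'],-(v-c['cy'])/c['fy'],-1.0])
def onz(c,u,v,z):
    r=ray(c,u,v);o=np.array(c['origin']);return o+r*(z-o[2])/r[2]
def pt(c,d,u,v):
    return np.array(c['origin'])+ray(c,u,v)*d[int(v),int(u)]
E
python3 - <<'E'
from h import *
for n in('top','side'):
    im,d,c=snap(n,n+'1.png'); print(n,c,(d>0).mean())
print(ctrl.get_obs())
E
```

```text
top {'fx': 519.6668662624656, 'fy': 519.6668662624656, 'cx': 311.2226891918845, 'cy': 194.39325623938618, 'origin': array([ 0.40720656, -0.00358054,  1.4355372 ]), 'rotation': array([  7.2070384 ,   1.05361429, -90.86185248])} 0.99609765625
side {'fx': 416.38770485871066, 'fy': 416.38770485871066, 'cx': 317.1038252457879, 'cy': 200.46841833288053, 'origin': array([0.10089204, 0.65048135, 0.71763474]), 'rotation': array([  53.9137949 ,    1.3777678 , -145.84239168])} 0.99604296875
{'clock': 0.1, 'joint_pos': array([-6.06723541e+01,  2.05884330e+01,  6.38287636e-01, -1.92546932e-02,
       -7.01356029e+01, -1.65059307e+01]), 'qvel': array([-0.12794684, -0.13132806,  0.1302314 ,  0.12481001,  0.07267309,
        0.05443773]), 'tau': array([-1.32940400e-03, -5.84162557e+01,  2.93755192e+01,  7.01550677e+00,
        1.02334734e-02, -5.53348957e-05]), 'tool_pos': array([ 0.14966475, -0.65774007,  0.22569358]), 'orientation': array([ 1.79912642e+02, -7.00926493e-03, -1.67184836e+02]), 'force': array([ 0.02242323,  0.78898392, -0.99859088]), 'moment': array([ 0.05023554, -0.00531756,  0.02890554]), 'opening': 0.08791844267783744}
```

Rotation is given as Euler rpy; fix the helper and view.

```bash
python3 - <<'E'
s=open('h.py').read()
s=s.replace("import numpy as np, cv2","import numpy as np, cv2\nfrom scipy.spatial.transform import Rotation as Ro")
s=s.replace("np.array(c['rotation'])@","Ro.from_euler('xyz',c['rotation'],degrees=True).as_matrix()@")
open('h.py','w').write(s)
E
python3 -c "
from h import *
z=np.load('pics/top1.png.npz')
for u,v in((320,200),(200,100),(450,300),(100,300)): print(pt(z,z['d'],u,v))
z=np.load('pics/side1.png.npz')
for u,v in((320,200),(200,300),(450,300)): print(pt(z,z['d'],u,v))
"
```

```text
[ 5.72960962e-01 -4.08027857e-03  4.18405449e-04]
[0.86599894 0.33361947 0.00295346]
[ 0.29462835 -0.3518333  -0.00517955]
[0.30836075 0.60034668 0.00442993]
[ 0.66094853 -0.15934775  0.0017232 ]
[0.67643662 0.29586505 0.00139311]
[ 0.21528287 -0.00275926  0.00203351]
```

View pics/top1.png

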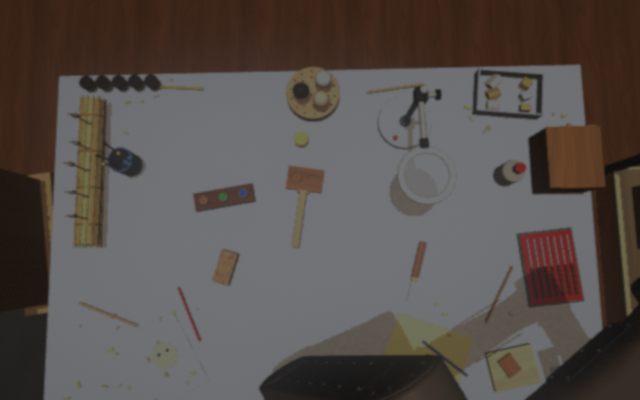

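View pics/side1.png

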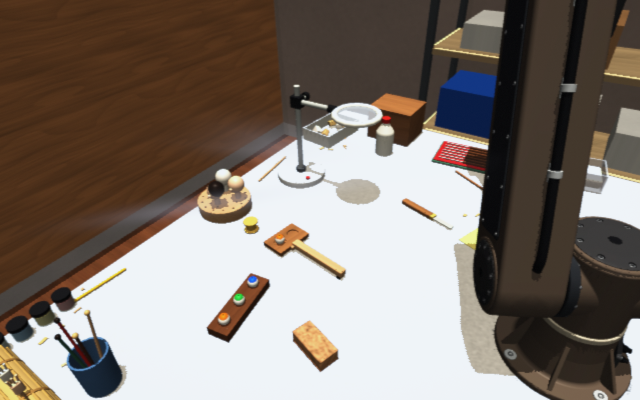

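Top view: stock block at (224,197) with amber at its left end (203,200) and blue on the right. The paddle head is at (305,179) with its handle running to (297,246), and the lens ring is at (427,176). The side view agrees.

```bash
python3 - <<'E'
from h import *
z=np.load('pics/top1.png.npz'); im=z['im']; hsv=cv2.cvtColor(im,cv2.COLOR_RGB2HSV)
def comp(box,m):
    u0,v0,u1,v1=box; q=np.zeros(m.shape,np.uint8); q[v0:v1,u0:u1]=m[v0:v1,u0:u1]*255
    cs,_=cv2.findContours(q,cv2.RETR_EXTERNAL,cv2.CHAIN_APPROX_NONE)
    return max(cs,key=cv2.contourArea)
sat=hsv[:,:,1]>70
def rep(n,c,h):
    (r)=cv2.minAreaRect(c); b=cv2.boxPoints(r); P=np.array([onz(z,*p,h)[:2] for p in b]); e=np.diff(P[[0,1,2]],axis=0)
    print(n,P.mean(0).round(4),np.linalg.norm(e,axis=1).round(4),np.degrees(np.arctan2(e[:,1],e[:,0])).round(1))
rep('stock',comp((185,175,262,220),sat),.022)
rep('head',comp((280,160,330,193),sat),.018)
rep('handle',comp((285,198,312,255),sat),.026)
rep('sand',comp((205,240,245,292),sat),.03)
rep('knife',comp((400,235,430,305),sat),.01)
rep('spool',comp((290,128,312,150),sat),.03)
for n,p in dict(amber=(203,200),green=(223,197),blue=(243,193)).items(): print(n,onz(z,*p,.035).round(4))
d=z['d']; ys,xs=np.mgrid[0:400,0:640]
D=np.array([[pt(z,d,u,v) for u in range(380,480)] for v in range(130,225)])
m=((D[:,:,2]>.235)&(D[:,:,2]<.275)).astype(np.uint8)
cs,_=cv2.findContours(m,0,1);c=max(cs,key=cv2.contourArea);(u,v),r=cv2.minEnclosingCircle(c)
print('ring',u+380,v+130,r, onz(z,u+380,v+130,.254).round(4), np.median(D[:,:,2][m>0]), r*1.18/519)
# arm direction
for lo,hi in((.26,.32),): 
    k=(D[:,:,2]>.28); print('post',np.median(D[k],axis=0))
s=np.load('pics/side1.png.npz')
for n,p,h in(('amber',(223,318),.036),('green',(238,299),.036),('blue',(252,281),.036),('ring',(357,115),.25)): print('side',n,onz(s,*p,h).round(4))
E
```

```text
stock [0.5833 0.2608] [0.16  0.045] [ -80.6 -169.8]
head [0.6268 0.038 ] [0.0686 0.0973] [ -7.6 -98.3]
handle [0.5116 0.0551] [0.1327 0.0141] [ -8.3 -98.7]
sand [0.3935 0.2541] [0.0854 0.0428] [ -17.2 -108. ]
knife [ 0.4013 -0.2671] [0.1045 0.0156] [ -15.3 -104. ]
spool [0.7402 0.0455] [0.0333 0.0395] [-91.1 179.2]
amber [0.5744 0.3145 0.035 ]
green [0.5817 0.2599 0.035 ]
blue [0.5918 0.2053 0.035 ]
ring 425.0 167.0 37.33640670776367 [ 0.6159 -0.2465  0.254 ] 0.2541353715692478 0.08488816939337404
post [ 0.40720656 -0.00358054  1.4355372 ]
side amber [0.5743 0.3201 0.036 ]
side green [0.5827 0.267  0.036 ]
side blue [0.5919 0.2122 0.036 ]
side ring [ 0.5965 -0.2477  0.25  ]
```

Request:
servo_tool:
  rows:
    - [17.5,34.8,2,0,0,3.1]
    - [17.5,34.8,2,0,0,3.1]
    - [17.5,34.8,2,0,0,3.1]
    - [17.5,34.8,2,0,0,3.1]
    - [17.5,34.8,2,0,0,3.1]

```text
clock: 0.52
tool_pos: [0.2374, -0.4824, 0.2361]
orientation: [179.9, -0.0, -151.6]
force: [1.0, -0.5, 0.5]
opening: 0.0878
```

Request:
servo_tool:
  rows:
    - [17.5,34.8,2,0,0,3.1]
    - [17.5,34.8,2,0,0,3.1]
    - [17.5,34.8,2,0,0,3.1]
    - [17.5,34.8,2,0,0,3.1]
    - [17.5,34.8,2,0,0,3.1]

```text
clock: 0.93
tool_pos: [0.3249, -0.3083, 0.2465]
orientation: [180.0, 0.0, -136.0]
force: [1.5, -0.9, 0.7]
opening: 0.0878
```

Request:
servo_tool:
  rows:
    - [17.5,34.8,2,0,0,3.1]
    - [17.5,34.8,2,0,0,3.1]
    - [11.5,34.3,0,0,0,3.1]
    - [11.5,34.3,0,0,0,3.1]
    - [11.5,34.3,0,0,0,3.1]

```text
clock: 1.35
tool_pos: [0.3942, -0.1358, 0.2506]
orientation: [-180.0, 0.0, -120.5]
force: [1.1, -0.0, 0.8]
opening: 0.0875
```

Request:
servo_tool:
  rows:
    - [11.5,34.3,0,0,0,3.1]
    - [11.5,34.3,0,0,0,3.1]
    - [11.5,34.3,0,0,0,3.1]
    - [11.5,34.3,0,0,0,3.1]
    - [15,35,0,0,0,3.1]

```text
clock: 1.77
tool_pos: [0.4548, 0.0363, 0.2507]
orientation: [-180.0, 0.0, -105.0]
force: [1.0, -0.5, 0.1]
opening: 0.088
```

Request:
servo_tool:
  rows:
    - [15,35,0,0,0,3.1]
    - [15,35,0,0,0,3.1]
    - [15,35,0,0,0,3.1]
    - [15,35,0,0,0,3.1]
    - [15,35,0,0,0,3.1]

```text
clock: 2.18
tool_pos: [0.5304, 0.2114, 0.2503]
orientation: [180.0, -0.0, -89.5]
force: [0.8, -1.2, 1.0]
opening: 0.0875
```

Request:
servo_tool:
  rows:
    - [15,25,0,0,0,3.1]
    - [10,15,0,0,0,3.1]
    - [0,0,0,0,0,3.1]
    - [0,0,0,0,0,0]
    - [0,0,0,0,0,0]

```text
clock: 2.6
tool_pos: [0.5549, 0.2494, 0.2499]
orientation: [179.9, -0.0, -80.5]
force: [-0.6, 0.5, 0.7]
opening: 0.0878
```

```bash
python3 - <<'E'
from h import *
im,d,c=snap('wrist','w1.png'); print(c)
E
```

```text
{'fx': 303.577474394372, 'fy': 303.577474394372, 'cx': 317.44408364513646, 'cy': 198.39057524421725, 'origin': array([0.56971376, 0.16840292, 0.40864713]), 'rotation': array([-1.75364635e+01, -6.39504213e-02, -1.70514562e+02])}
```

View pics/w1.png

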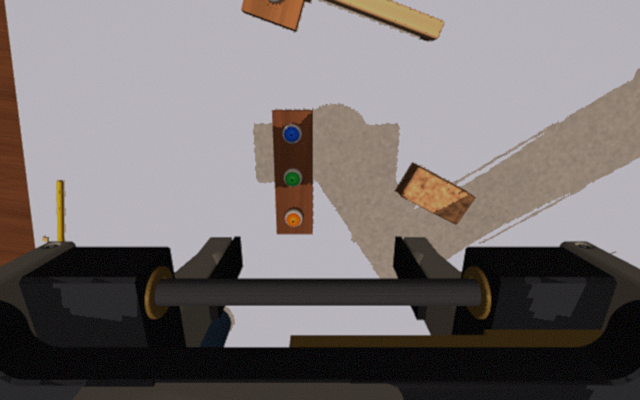

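Wrist view: blue (291,134), green (292,178), amber (292,218); the row is nearly square to the tool. I'll compute the ball centres.

```bash
python3 - <<'E'
from h import *
z=np.load('pics/w1.png.npz'); im=z['im'];hsv=cv2.cvtColor(im,cv2.COLOR_RGB2HSV)
for n,(u,v) in dict(amber=(292,218),green=(292,178),blue=(291,134)).items():
    # ball: pixels with point height above 27mm near
    H=[(a,b) for b in range(v-13,v+14) for a in range(u-13,u+14) if pt(z,z['d'],a,b)[2]>.030]
    H=np.array(H); m=H.mean(0); r=[pt(z,z['d'],a,b) for a,b in H]
    print(n,m,len(H),onz(z,*m,.036).round(4),np.max(r,0).round(4),np.min(r,0).round(4))
m=((hsv[:,:,1]>90)[95:240,262:325]).astype(np.uint8);cs,_=cv2.findContours(m,0,1);r=cv2.minAreaRect(max(cs,key=cv2.contourArea))
P=np.array([onz(z,p[0]+262,p[1]+95,.022)[:2] for p in cv2.boxPoints(r)]);e=np.diff(P[:3],axis=0);print(P.mean(0),np.linalg.norm(e,axis=1),np.degrees(np.arctan2(e[:,1],e[:,0])))
# lens ring from the earlier side+top pictures
z=np.load('pics/top1.png.npz');d=z['d']
P=np.array([pt(z,d,u,v) for v in range(140,212) for u in range(392,464)]);k=(P[:,2]>.24)&(P[:,2]<.27)
Q=P[k]; 
from scipy.optimize import least_squares
# ring pts radius 55..68 : midline 61.5, robust
f=least_squares(lambda p:np.maximum(abs(np.hypot(*(Q[:,:2]-p).T)-.0615)-.0065,0),[.6,-.248],loss='soft_l1',f_scale=.002);print('lens',f.x,len(Q),f.cost)
E
```

```text
amber [293.35968379 217.71146245] 253 [0.5767 0.3159 0.036 ] [0.5882 0.3278 0.4086] [0.565  0.1684 0.0301]
green [292.54779412 177.33455882] 272 [0.5854 0.2622 0.036 ] [0.5968 0.2736 0.4086] [0.5697 0.1684 0.03  ]
blue [291.71753247 133.3961039 ] 308 [0.594  0.2085 0.036 ] [0.606  0.2204 0.4086] [0.5697 0.1684 0.0304]
[0.58708398 0.26318562] [0.04891815 0.1636786 ] [-170.51601635   99.17585083]
lens [ 0.60113027 -0.24749969] 2730 0.0595385113396204
```

Request:
servo_tool:
  rows:
    - [5.5,17,-20,0,0,0]
    - [5.5,17,-30,0,0,0]
    - [5.5,17,-35,0,0,0]
    - [5.5,16,-35,0,0,0]
    - [0,0,-30,0,0,0]
  fingers: 56

```text
clock: 3.07
tool_pos: [0.5776, 0.3179, 0.0988]
orientation: [-180.0, 0.0, -80.4]
force: [0.2, -0.4, -0.3]
opening: 0.0603
```

Request:
servo_tool:
  rows:
    - [0,0,-20,0,0,0]
    - [0,0,-10,0,0,0]
    - [0,0,0,0,0,0]
    - [0,0,0,0,0,0]

```text
clock: 3.4
tool_pos: [0.5777, 0.3163, 0.0715]
orientation: [-180.0, -0.0, -80.4]
force: [0.7, 1.1, 0.9]
opening: 0.0559
```

```bash
python3 - <<'E'
from h import *
print(ctrl.get_obs()['tool_pos'])
im,d,c=snap('wrist','w2.png')
E
```

```text
[0.57772126 0.31628539 0.07146616]
```

View pics/w2.png

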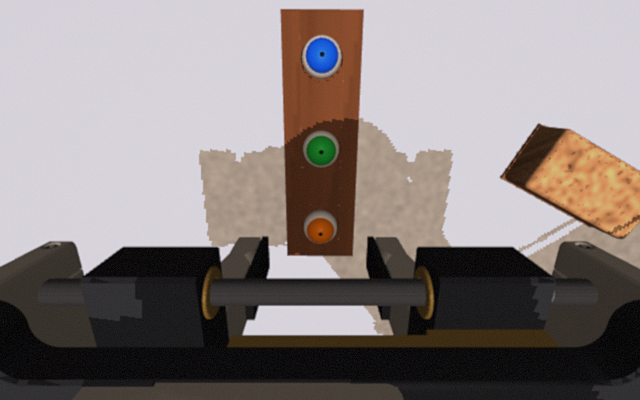

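Amber is at (320,229), midway between the fingers. I'll check it along the row.

```bash
python3 - <<'E'
from h import *
z=np.load('pics/w2.png.npz'); im=z['im']
print(onz(z,320,227,.034),onz(z,320,230,.040),onz(z,320.5,148,.034),onz(z,321.5,57,.034))
E
```

```text
[0.57689497 0.31682425 0.034     ] [0.5769942  0.31649968 0.04      ] [0.5858226  0.26253392 0.034     ] [0.59427009 0.20961925 0.034     ]
```

Request:
servo_tool:
  rows:
    - [0,0,-15,0,0,0]
    - [0,0,-15,0,0,0]
    - [0,0,-10,0,0,0]
    - [0,0,-5.5,0,0,0]
    - [0,0,0,0,0,0]

```text
clock: 3.87
tool_pos: [0.5772, 0.3163, 0.0249]
orientation: [180.0, -0.0, -80.4]
force: [0.0, -0.3, 0.2]
opening: 0.0561
```

Request:
servo_tool:
  rows:
    - [0,0,0,0,0,0]
    - [0,0,0,0,0,0]
    - [0,0,0,0,0,0]
    - [0,0,0,0,0,0]
    - [0,0,0,0,0,0]
  fingers: 15

```text
clock: 4.28
tool_pos: [0.5775, 0.3168, 0.0256]
orientation: [-180.0, 0.0, -80.4]
force: [-0.2, 0.4, 0.5]
opening: 0.0283
```

Request:
servo_tool:
  rows:
    - [0,0,0,0,0,0]
    - [0,0,0,0,0,0]
    - [0,0,0,0,0,0]
    - [0,0,0,0,0,0]
    - [0,0,0,0,0,0]

```text
clock: 4.7
tool_pos: [0.5774, 0.3167, 0.0252]
orientation: [-180.0, 0.0, -80.4]
force: [-0.1, -0.1, 1.7]
opening: 0.022
```

Request:
servo_tool:
  rows:
    - [0,0,0,0,0,0]
    - [0,0,0,0,0,0]
    - [0,0,3,0,0,0]
    - [0,0,5,0,0,0]
    - [0,0,8,0,0,0]

```text
clock: 5.12
tool_pos: [0.5768, 0.3161, 0.0407]
orientation: [179.9, -0.0, -80.4]
force: [-0.3, -0.2, -0.1]
opening: 0.0226
```

```bash
python3 - <<'E'
from h import *
o=ctrl.get_obs();print(o['tool_pos'],o['opening'])
im,d,c=snap('wrist','w3.png')
E
```

```text
[0.57679727 0.31610617 0.04071013] 0.022569609251163275
```

View pics/w3.png

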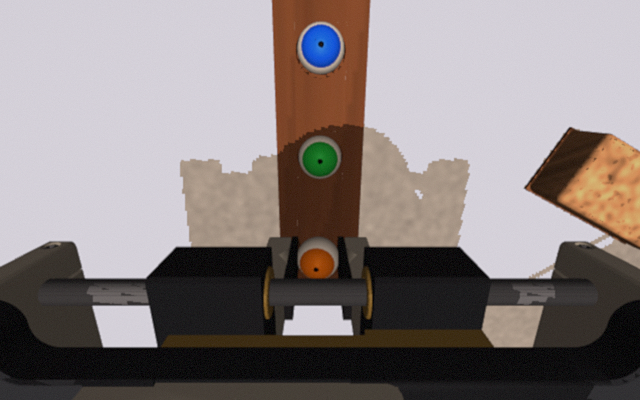

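Request:
servo_tool:
  rows:
    - [0,0,15,0,0,0]
    - [0,0,25,0,0,0]
    - [0,0,30,0,0,0]
    - [3,-15,25,0,0,0]
    - [5,-25,10,0,0,0]

```text
clock: 5.58
tool_pos: [0.587, 0.2789, 0.1509]
orientation: [-179.7, 0.1, -80.2]
force: [1.0, 0.2, -0.3]
opening: 0.0219
```

Request:
servo_tool:
  rows:
    - [6,-30,4,0,0,0]
    - [6,-30,0,0,0,0]
    - [6,-30,0,0,0,0]
    - [6,-30,0,0,0,0]
    - [6,-30,0,0,0,0]

```text
clock: 6.0
tool_pos: [0.6154, 0.1252, 0.1509]
orientation: [-179.9, 0.0, -80.4]
force: [0.0, 0.2, -0.0]
opening: 0.0223
```

Request:
servo_tool:
  rows:
    - [4,-25,0,0,0,0]
    - [1,-15,0,0,0,0]
    - [0,-6,0,0,0,0]
    - [0,0,0,0,0,0]
    - [0,0,0,0,0,0]

```text
clock: 6.42
tool_pos: [0.6203, 0.081, 0.1503]
orientation: [-180.0, 0.0, -80.4]
force: [-0.0, 0.7, -0.1]
opening: 0.0225
```

```bash
python3 - <<'E'
from h import *
o=ctrl.get_obs();print(o['tool_pos'],o['opening'])
im,d,c=snap('wrist','w4.png'); snap('top','top2.png')
E
```

```text
[0.62032097 0.08095665 0.15032284] 0.02245192116056306
```

View pics/w4.png

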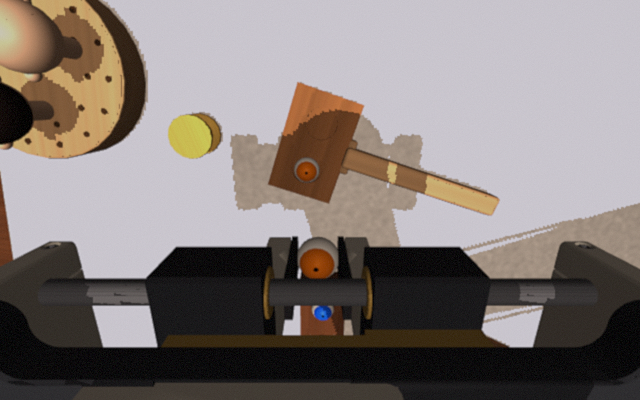

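Ball held at (319,260). Paddle head corners are about (298,82), (363,105), (330,203), (268,184), with the first eye at (307,170). The empty pocket is in the upper half.

```bash
python3 - <<'E'
from h import *
z=np.load('pics/w4.png.npz'); im=z['im'];d=z['d']
C=[(298,82),(363,105),(330,203),(268,184)]
hsv=cv2.cvtColor(im,cv2.COLOR_RGB2HSV)
m=np.zeros(d.shape,np.uint8);m[75:210,255:372]=((hsv[:,:,1]>75)*255)[75:210,255:372]
m=cv2.morphologyEx(m,cv2.MORPH_OPEN,np.ones((31,31)))
cs,_=cv2.findContours(m,0,1);r=cv2.minAreaRect(max(cs,key=cv2.contourArea));print(r)
for Q in (C,cv2.boxPoints(r)):
    P=np.array([onz(z,*p,.018)[:2] for p in Q]);e=np.diff(P[:3],axis=0)
    print('head',P.mean(0).round(4),np.linalg.norm(e,axis=1).round(4),np.degrees(np.arctan2(e[:,1],e[:,0])).round(1))
print('eye1',onz(z,307,170,.033))
# handle centreline: end centre ~ row mid near end
for a,b in(((347,145),(345,166)),((498,195),(493,215))): print('handle',onz(z,(a[0]+b[0])/2,(a[1]+b[1])/2,.026))
# pocket: depth points in head area at height 14-17
U=[(u,v) for v in range(75,210) for u in range(255,372) if m[v,u]]
P=np.array([pt(z,d,u,v) for u,v in U]); print('head z med',np.median(P[:,2]),np.percentile(P[:,2],[2,10,50,90]))
k=P[:,2]<np.median(P[:,2])-.0015; k&=(P[:,2]>.005); print(k.sum(),P[k].mean(0),np.median(P[k],0))
# held ball surface
B=np.array([pt(z,d,u,v) for v in range(232,276) for u in range(299,339)]);k=(B[:,2]>.14)&(B[:,2]<.19);B=B[k]
from scipy.optimize import least_squares
f=least_squares(lambda p:np.linalg.norm(B-p,axis=1)-.012,[.62,.08,.155],loss='soft_l1',f_scale=.001);print('ball',f.x,f.cost,k.sum())
E
```

```text
((319.0, 130.5), (77.0, 70.0), 90.0)
head [0.6315 0.0396] [0.0624 0.099 ] [171.1  82.5]
head [0.6293 0.0259] [0.0634 0.071 ] [-170.4  101.6]
eye1 [0.63472185 0.06046166 0.033     ]
handle [0.60087248 0.04227655 0.026     ]
handle [0.44626522 0.06584675 0.026     ]
head z med 0.0183823922955349 [0.01465943 0.01560941 0.01838239 0.01960029]
950 [0.62903527 0.02229808 0.01557343] [0.62902674 0.01956385 0.01561459]
ball [0.62101492 0.08262875 0.15612185] 0.00019896843233430922 1367
```

Request:
servo_tool:
  rows:
    - [2,-15,-10,0,0,0]
    - [2,-20,-20,0,0,0]
    - [2,-20,-25,0,0,0]
    - [1,-9.5,-25,0,0,0]
    - [0,0,-20,0,0,0]

```text
clock: 6.93
tool_pos: [0.6264, 0.0146, 0.0478]
orientation: [179.9, -0.0, -80.4]
force: [-0.2, -0.1, -0.6]
opening: 0.022
```

Request:
servo_tool:
  rows:
    - [0,0,-12,0,0,0]
    - [0,0,-6,0,0,0]
    - [0,0,-4,0,0,0]
    - [0,0,-2,0,0,0]
    - [0,0,0,0,0,0]

```text
clock: 7.35
tool_pos: [0.6278, 0.0166, 0.0266]
orientation: [-179.9, 0.0, -80.3]
force: [-0.8, 0.5, 0.1]
opening: 0.0222
```

Request:
servo_tool:
  rows:
    - [0,0,-2,0,0,0]
    - [0,0,-2,0,0,0]
    - [0,0,-0.5,0,0,0]
    - [0,0,0,0,0,0]
    - [0,0,0,0,0,0]

```text
clock: 7.77
tool_pos: [0.6277, 0.0163, 0.0222]
orientation: [-179.9, 0.0, -80.4]
force: [-0.4, 1.7, 1.8]
opening: 0.0224
```

```bash
python3 - <<'E'
from h import *
o=ctrl.get_obs();print(o['tool_pos'],o['opening'],o['force'])
im,d,c=snap('wrist','w5.png')
E
```

```text
[0.62773492 0.01625688 0.02216726] 0.022370937752007398 [-0.42425101  1.70518623  1.7541236 ]
```

View pics/w5.png

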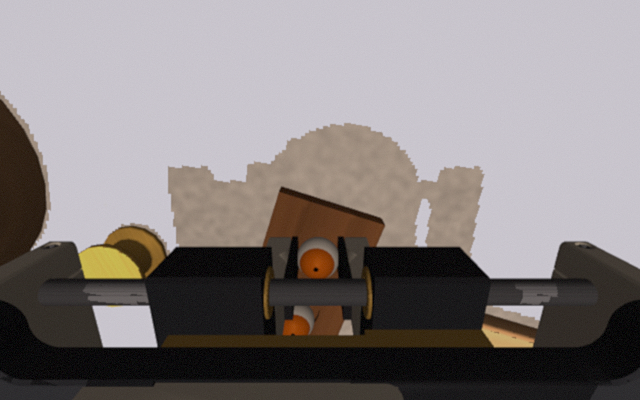

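Ball (318,262) sits over the head; the head's far edge runs (282,188) to (384,220). I'll use that edge to check the pocket position.

```bash
python3 - <<'E'
from h import *
z=np.load('pics/w5.png.npz');a=onz(z,282,188,.018)[:2];b=onz(z,384,219,.018)[:2]
x=(a-b);L=np.linalg.norm(x);x/=L;y=np.array([-x[1],x[0]]);print(L,np.degrees(np.arctan2(x[1],x[0])),'pocket',(a+b)/2+.028*y, 'mid',(a+b)/2+.05*y)
d=z['d'];B=np.array([pt(z,d,u,v) for v in range(236,276) for u in range(299,337)]);B=B[(B[:,2]>.02)&(B[:,2]<.06)]
from scipy.optimize import least_squares
print('ball',least_squares(lambda p:np.linalg.norm(B-p,axis=1)-.012,[.62,.018,.028],loss='soft_l1',f_scale=.001).x)
E
```

```text
0.06087726499896466 -8.083849706853359 pocket [0.62819257 0.01529879] mid [0.63128626 0.03708018]
ball [0.62848771 0.01795959 0.02799035]
```

Ball is within 3 mm of the pocket, about 1 mm up: release.

Request:
servo_tool:
  rows:
    - [0,0,0,0,0,0]
    - [0,0,0,0,0,0]
    - [0,0,0,0,0,0]
    - [0,0,0,0,0,0]
    - [0,0,0,0,0,0]
  fingers: 44

```text
clock: 8.23
tool_pos: [0.6271, 0.0159, 0.0213]
orientation: [180.0, -0.0, -80.4]
force: [0.2, 0.3, 0.1]
opening: 0.0434
```

Request:
servo_tool:
  rows:
    - [0,0,0,0,0,0]
    - [0,0,5,0,0,0]
    - [0,0,10,0,0,0]
    - [0,0,20,0,0,0]
    - [0,0,30,0,0,0]

```text
clock: 8.65
tool_pos: [0.6257, 0.0157, 0.0857]
orientation: [179.8, -0.0, -80.4]
force: [0.5, 0.2, 0.4]
opening: 0.0439
```

Request:
servo_tool:
  rows:
    - [-5,10,30,0,0,0]
    - [-10,15,30,0,0,0]
    - [-10,15,5,0,0,0]
    - [-5,10,0,0,0,0]
    - [0,0,0,0,0,0]

```text
clock: 9.07
tool_pos: [0.5966, 0.0677, 0.1527]
orientation: [-179.9, 0.1, -80.3]
force: [-0.5, 0.5, -0.2]
opening: 0.0439
```

Request:
servo_tool:
  rows:
    - [0,0,0,0,0,0]

```text
clock: 9.15
tool_pos: [0.5967, 0.0664, 0.1513]
orientation: [180.0, 0.0, -80.3]
force: [0.4, 0.2, -0.3]
opening: 0.0438
```

```bash
python3 - <<'E'
from h import *
o=ctrl.get_obs();print(o['tool_pos'],o['opening'],o['force'])
im,d,c=snap('wrist','w6.png')
E
```

```text
[0.59667823 0.06640171 0.15132324] 0.04381982969179541 [ 0.38720537  0.15702278 -0.31008029]
```

View pics/w6.png

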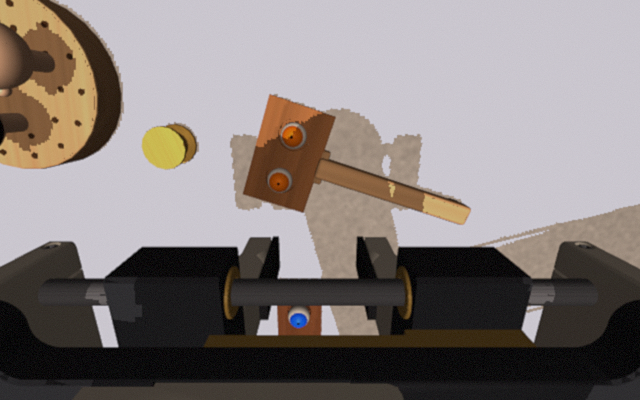

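Both eyes sit in the pockets, at (291,135) and (279,181). Handle runs from about (321,168) to (467,215).

```bash
python3 - <<'E'
from h import *
z=np.load('pics/w6.png.npz');im=z['im']
e=[onz(z,291.5,135,.033)[:2],onz(z,279,180.5,.033)[:2]];print('eyes',e,np.linalg.norm(e[0]-e[1]))
C=[(271,95),(336,115),(304,212),(243,193)];P=np.array([onz(z,*p,.018)[:2] for p in C]);M=P.mean(0);print('mid',M)
hsv=cv2.cvtColor(im,cv2.COLOR_RGB2HSV)
m=np.zeros(hsv.shape[:2],np.uint8);m[150:232,345:480]=((hsv[:,:,1]>75)*255)[150:232,345:480]
cs,_=cv2.findContours(m,0,1);c=max(cs,key=cv2.contourArea);r=cv2.minAreaRect(c)
Q=np.array([onz(z,*p,.026)[:2] for p in cv2.boxPoints(r)]);
l=cv2.fitLine(c.astype(np.float32),cv2.DIST_HUBER,0,.01,.01).ravel()
print(r,Q.round(4)); a=onz(z,*r[0],.026)[:2]
s=sorted([((Q[i]+Q[(i+1)%4])/2,np.linalg.norm(Q[i]-Q[(i+1)%4])) for i in range(4)],key=lambda t:t[1]);p=sorted([s[0][0],s[1][0]],key=lambda t:t[0])
x=p[1]-p[0];x/=np.linalg.norm(x);print('yaw',np.degrees(np.arctan2(x[1],x[0])),'end',p[0],'grip from end',p[0]+.055*x,'from head',M-.135*x)
E
```

```text
eyes [array([0.62972368, 0.01681518]), array([0.6353271 , 0.06043016])] 0.04397345195661271
mid [0.63109869 0.03904765]
((404.8687438964844, 195.4712371826172), (132.80587768554688, 21.591903686523438), 18.267906188964844) [[0.5787 0.0571]
 [0.5761 0.0362]
 [0.445  0.0563]
 [0.4447 0.0785]]
yaw -8.896520323926465 end [0.44483692 0.06740129] grip from end [0.49917523 0.05889552] from head [0.49772284 0.05992546]
```

Request:
servo_tool:
  rows:
    - [-6.2,-0.5,0,0,0,-6.75]
    - [-6.2,-0.5,0,0,0,-6.75]
    - [-6.2,-0.5,0,0,0,-6.75]
    - [-6.2,-0.5,0,0,0,-6.75]
    - [-6.2,-0.5,0,0,0,-6.75]
  fingers: 60

```text
clock: 9.62
tool_pos: [0.5658, 0.0626, 0.1502]
orientation: [179.9, -0.1, -114.5]
force: [0.1, -0.3, 0.3]
opening: 0.0597
```

Request:
servo_tool:
  rows:
    - [-6.2,-0.5,0,0,0,-6.75]
    - [-6.2,-0.5,0,0,0,-6.75]
    - [-6.2,-0.5,0,0,0,-6.75]
    - [-6.2,-0.5,0,0,0,-6.75]
    - [-6.2,-0.5,0,0,0,-6.75]

```text
clock: 10.03
tool_pos: [0.5348, 0.0601, 0.1503]
orientation: [180.0, -0.1, -148.3]
force: [-0.5, -0.0, 0.2]
opening: 0.06
```

Request:
servo_tool:
  rows:
    - [-6.2,-0.5,0,0,0,-6.75]
    - [-6.2,-0.5,0,0,0,-6.75]
    - [-6.2,-0.5,0,0,0,-6.75]
    - [-6.2,-0.5,0,0,0,-6.75]
    - [-6.2,-0.5,0,0,0,-6.75]

```text
clock: 10.45
tool_pos: [0.5038, 0.0577, 0.1505]
orientation: [-179.9, -0.1, 178.0]
force: [0.2, 0.2, 0.3]
opening: 0.0598
```

Request:
servo_tool:
  rows:
    - [-6.2,0,0,0,0,-6.75]
    - [0,0,-20,0,0,0]
    - [0,0,-20,0,0,0]
    - [0,0,-20,0,0,0]
    - [0,0,0,0,0,0]

```text
clock: 10.87
tool_pos: [0.4955, 0.0568, 0.0874]
orientation: [-179.8, -0.4, 171.5]
force: [-0.7, -1.0, -0.2]
opening: 0.0601
```

Request:
servo_tool:
  rows:
    - [0,0,0,0,0,0]
    - [0,0,0,0,0,0]

```text
clock: 11.03
tool_pos: [0.4986, 0.0583, 0.0919]
orientation: [-180.0, -0.0, 171.6]
force: [0.1, -0.2, 0.5]
opening: 0.0598
```

Request:
servo_tool:
  rows:
    - [0,1,-20,0,0,0]
    - [0,0,-25,0,0,0]
    - [0,0,-20,0,0,0]
    - [0,0,-12,0,0,0]
    - [0,0,-5,0,0,0]
  fingers: 50

```text
clock: 11.45
tool_pos: [0.498, 0.0594, 0.0089]
orientation: [-180.0, -0.0, 171.6]
force: [0.3, 0.3, -0.2]
opening: 0.0498
```

Request:
servo_tool:
  rows:
    - [0,0,-3,0,0,0]
    - [0,0,0,0,0,0]
    - [0,0,0,0,0,0]
  fingers: 28

```text
clock: 11.7
tool_pos: [0.4989, 0.0599, 0.0075]
orientation: [180.0, 0.1, 171.6]
force: [-0.4, -0.9, 0.5]
opening: 0.0355
```

Request:
servo_tool:
  rows:
    - [0,0,0,0,0,0]
    - [0,0,0,0,0,0]
    - [0,0,0,0,0,0]
    - [0,0,0,0,0,0]
    - [0,0,0,0,0,0]
  fingers: 24

```text
clock: 12.12
tool_pos: [0.4982, 0.0596, 0.0068]
orientation: [180.0, 0.0, 171.6]
force: [0.3, -0.7, 0.2]
opening: 0.024
```

Request:
servo_tool:
  rows:
    - [0,0,0,0,0,0]
    - [0,0,0,0,0,0]
  fingers: 21

```text
clock: 12.28
tool_pos: [0.4981, 0.0595, 0.0066]
orientation: [180.0, 0.0, 171.6]
force: [-0.3, -0.3, 1.0]
opening: 0.0212
```

Request:
servo_tool:
  rows:
    - [0,0,0,0,0,0]
    - [0,0,0,0,0,0]
    - [0,0,0,0,0,0]
    - [0,0,0,0,0,0]
    - [0,0,0,0,0,0]
  fingers: 10

```text
clock: 12.7
tool_pos: [0.4981, 0.0596, 0.0066]
orientation: [180.0, 0.0, 171.6]
force: [0.2, 0.9, 0.3]
opening: 0.0198
```

Request:
servo_tool:
  rows:
    - [0,0,1,0,0,0]
    - [0,0,2,0,0,0]
    - [0,0,3,0,0,0]
    - [0,0,4,0,0,0]
    - [0,0,5,0,0,0]

```text
clock: 13.12
tool_pos: [0.4979, 0.0594, 0.0218]
orientation: [-180.0, -0.0, 171.6]
force: [0.2, 0.9, -2.3]
opening: 0.02
```

Request:
servo_tool:
  rows:
    - [0,0,6,0,0,0]
    - [0,0,7,0,0,0]
    - [0,0,8,0,0,0]
    - [0,0,8,0,0,0]
    - [0,0,8,0,0,0]

```text
clock: 13.53
tool_pos: [0.4982, 0.0596, 0.0597]
orientation: [180.0, 0.0, 171.6]
force: [-0.2, -0.3, -1.6]
opening: 0.0196
```

Request:
servo_tool:
  rows:
    - [0,0,7,0,0,0]
    - [0,0,5,0,0,0]
    - [0,0,3,0,0,0]
    - [0,0,1,0,0,0]
    - [0,0,0,0,0,0]

```text
clock: 13.95
tool_pos: [0.4981, 0.0596, 0.0747]
orientation: [180.0, 0.0, 171.6]
force: [0.7, -0.3, -2.1]
opening: 0.02
```

Request:
servo_tool:
  rows:
    - [0,0,0,0,0,0]
    - [0,0,0,0,0,0]
    - [0,0,0,0,0,0]

```text
clock: 14.2
tool_pos: [0.4979, 0.0594, 0.0742]
orientation: [-180.0, -0.0, 171.6]
force: [0.0, -0.3, -1.7]
opening: 0.02
```

```bash
python3 - <<'E'
from h import *
o=ctrl.get_obs();print(o['tool_pos'],o['opening'],o['force'],o['moment'])
snap('side','s2.png');snap('top','t2.png')
a=cv2.imread('pics/s2.png')[190:330,180:420];b=cv2.imread('pics/t2.png')[130:270,180:480]
a=cv2.resize(a,None,fx=2,fy=2);b=cv2.resize(b,None,fx=2,fy=2)
w=np.zeros((560,600,3),np.uint8);w[:280,:480]=a;w[280:,:600]=b;cv2.imwrite('pics/c2.png',w)
E
```

```text
[0.49785886 0.0594338  0.07417535] 0.019999699117360163 [ 0.04714713 -0.25089928 -1.68863802] [ 0.00389254  0.14696878 -0.01129461]
```

View pics/c2.png

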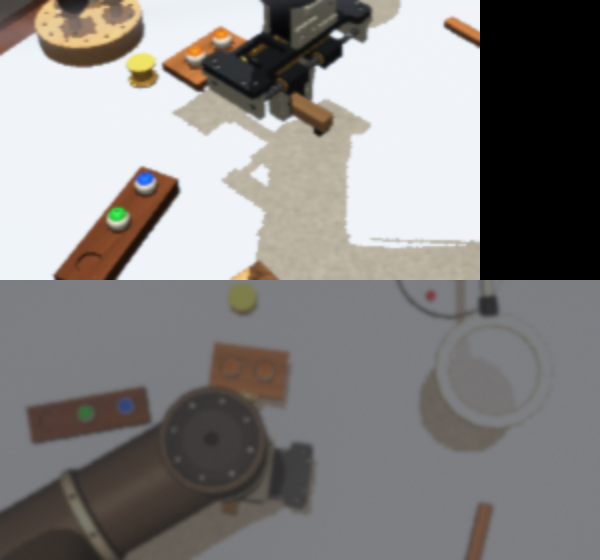

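Paddle lifted with both eyes in their pockets; the ring is at about (428,175) in the top view, and green and blue are still in place. I'll check tilt and the lens position.

```bash
cat > tray.py <<'E'
from h import *
from scipy.optimize import least_squares
def tray(z,box,zlo,zhi,n=''):
    hsv=cv2.cvtColor(z['im'],cv2.COLOR_RGB2HSV);u0,v0,u1,v1=box
    P=np.array([pt(z,z['d'],u,v) for v in range(v0,v1) for u in range(u0,u1) if hsv[v,u,1]>80 and z['d'][v,u]>0])
    P=P[(P[:,2]>zlo)&(P[:,2]<zhi)]
    f=least_squares(lambda p:P[:,:2]@p[:2]+p[2]-P[:,2],[0,0,.1],loss='soft_l1',f_scale=.001).x
    r=cv2.minAreaRect((P[:,:2]*1e4).astype(np.float32))
    print(n,'n',len(P),'slopes deg',np.degrees(np.arctan(f[:2])).round(1),'centre',np.array(r[0])/1e4,np.array(r[1])/1e4,r[2],'z',np.median(P[:,2]))
def ring(z,box):
    u0,v0,u1,v1=box
    P=np.array([pt(z,z['d'],u,v) for v in range(v0,v1) for u in range(u0,u1)]);Q=P[(P[:,2]>.238)&(P[:,2]<.272)]
    f=least_squares(lambda p:np.maximum(abs(np.hypot(*(Q[:,:2]-p).T)-.0615)-.0065,0),[.6,-.248],loss='soft_l1',f_scale=.001);print('lens',f.x,len(Q),np.median(Q[:,2]))
E
python3 - <<'E'
from tray import *
T=np.load('pics/t2.png.npz');S=np.load('pics/s2.png.npz')
tray(T,(282,158,328,192),.07,.10,'top');tray(S,(258,200,305,234),.07,.10,'side')
ring(T,(392,140,466,214));ring(S,(325,95,390,135))
print(ctrl.get_obs()['joint_pos'])
for n,z,p in(('top',T,(428.5,175)),('side',S,(357,115))): print(n,onz(z,*p,.25))
E
```

```text
top n 734 slopes deg [-0.9 -0.1] centre [0.62724336 0.03694225] [0.09744001 0.06969948] 79.91896057128906 z 0.0846742798770237
side n 358 slopes deg [ 0.3 -0.5] centre [0.6315521  0.04081933] [0.10277535 0.06398226] 83.94775390625 z 0.08518722315723626
lens [ 0.60056197 -0.24755801] 2735 0.2541277375962452
lens [ 0.59771841 -0.2535237 ] 7 0.24838299370543815
[ 2.92973004e+01  1.34214039e+01 -3.22521285e+01 -3.36836489e-04
 -4.43600321e+01 -1.27675393e+02]
top [ 0.59774823 -0.25458758  0.25      ]
side [ 0.5965368  -0.24765669  0.25      ]
```

```bash
python3 - <<'E'
from h import *
for f,b in(('t2',(240,185,345,260)),('s2',(270,150,400,260))):
    z=np.load(f'pics/{f}.png.npz');P=np.array([pt(z,z['d'],u,v) for v in range(b[1],b[3]) for u in range(b[0],b[2]) if z['d'][v,u]>0])-[.498,.0594,.0742]
    h=np.array([np.cos(np.radians(-8.4)),np.sin(np.radians(-8.4))])
    for lo in np.arange(.04,.5,.04):
        Q=P[(P[:,2]>lo)&(P[:,2]<lo+.04)]
        if len(Q)>8: print(f,round(lo,2),len(Q),'fwd',np.percentile(Q[:,:2]@h,[1,99]).round(3),'lat',np.percentile(Q[:,1],[1,99]).round(3))
E
```

```text
t2 0.08 585 fwd [-0.038  0.038] lat [-0.099 -0.03 ]
t2 0.16 119 fwd [-0.039  0.038] lat [-0.056 -0.019]
t2 0.2 14 fwd [-0.044 -0.017] lat [-0.042 -0.007]
t2 0.32 105 fwd [-0.05   0.023] lat [-0.053 -0.003]
t2 0.36 254 fwd [-0.095  0.011] lat [-0.049  0.085]
t2 0.4 2273 fwd [-0.093  0.043] lat [-0.047  0.083]
t2 0.44 1352 fwd [-0.04  0.04] lat [-0.042  0.039]
s2 0.04 327 fwd [-0.04   0.036] lat [-0.08   0.093]
s2 0.08 1920 fwd [-0.04   0.034] lat [-0.089  0.099]
s2 0.12 402 fwd [-0.04   0.021] lat [-0.043  0.021]
s2 0.16 412 fwd [-0.046  0.   ] lat [-0.044  0.038]
s2 0.2 87 fwd [-0.047 -0.038] lat [-0.02   0.023]
s2 0.32 789 fwd [-0.189 -0.127] lat [0.205 0.244]
s2 0.36 1625 fwd [-0.194 -0.121] lat [0.201 0.247]
```

Request:
servo_tool:
  rows:
    - [0,-2,2,0,0,0]
    - [0,-4,4,0,0,0]
    - [-1,-6,6,0,0,0]
    - [-1,-8,8,0,0,0]
    - [-1,-10,8,0,0,0]

```text
clock: 14.72
tool_pos: [0.495, 0.0288, 0.1035]
orientation: [180.0, 0.0, 171.6]
force: [0.3, -0.9, -0.8]
opening: 0.0197
```

Request:
servo_tool:
  rows:
    - [-1.5,-12,8,0,0,0]
    - [-1.5,-14,8,0,0,0]
    - [-1.5,-14,6,0,0,0]
    - [-1.5,-14,4,0,0,0]
    - [-1.5,-14,4,0,0,0]

```text
clock: 15.13
tool_pos: [0.4874, -0.04, 0.1339]
orientation: [180.0, 0.1, 171.6]
force: [-0.1, 0.8, -0.7]
opening: 0.0198
```

Request:
servo_tool:
  rows:
    - [-1.5,-14,2,0,0,0]
    - [-1.5,-14,2,0,0,0]
    - [-1.5,-14,0,0,0,0]
    - [-1.5,-14,0,0,0,0]
    - [-1.5,-14,0,0,0,0]

```text
clock: 15.55
tool_pos: [0.4796, -0.1101, 0.1375]
orientation: [180.0, 0.1, 171.6]
force: [0.3, 0.8, -1.7]
opening: 0.0198
```

Request:
servo_tool:
  rows:
    - [-1.5,-14,0,0,0,0]
    - [-1.5,-14,0,0,0,0]
    - [-1.5,-14,0,0,0,0]
    - [-1.5,-13,0,0,0,0]
    - [-1.5,-12,0,0,0,0]

```text
clock: 15.97
tool_pos: [0.4719, -0.1772, 0.1375]
orientation: [180.0, 0.0, 171.6]
force: [0.2, -0.2, -1.4]
opening: 0.0196
```

Request:
servo_tool:
  rows:
    - [-1.5,-11,0,0,0,0]
    - [-1.5,-10,0,0,0,0]
    - [-1,-9,0,0,0,0]
    - [-1,-7,0,0,0,0]
    - [0,-5,0,0,0,0]

```text
clock: 16.38
tool_pos: [0.4673, -0.2183, 0.1366]
orientation: [180.0, -0.0, 171.6]
force: [0.7, 0.3, -2.5]
opening: 0.0196
```

Request:
servo_tool:
  rows:
    - [0,-4,0,0,0,0]
    - [0,-2,0,0,0,0]
    - [0,0,0,0,0,0]
    - [0,0,0,0,0,0]
    - [0,0,0,0,0,0]

```text
clock: 16.8
tool_pos: [0.4677, -0.2231, 0.1365]
orientation: [180.0, -0.0, 171.6]
force: [0.0, -0.5, -2.4]
opening: 0.0198
```

```bash
python3 - <<'E'
from h import *
o=ctrl.get_obs();print(o['clock'],o['tool_pos'],o['opening'],o['force'],o['joint_pos'])
snap('side','s3.png');snap('top','t3.png')
a=cv2.imread('pics/s3.png')[50:250,260:500];b=cv2.imread('pics/t3.png')[120:260,340:520]
w=np.zeros((600,800,3),np.uint8);a=cv2.resize(a,None,fx=1.6,fy=1.6);w[:320,:384]=a;b=cv2.resize(b,None,fx=2,fy=2);w[:280,400:760]=b;cv2.imwrite('pics/c3.png',w[:330])
E
```

```text
16.8 [ 0.46765825 -0.22314161  0.13652066] 0.019798314485791897 [ 0.04585603 -0.46490391 -2.36429607] [-3.78601188e+00  1.04233723e+01 -2.60978583e+01 -4.71047205e-03
 -5.34827683e+01 -9.45640875e+01]
```

View pics/c3.png

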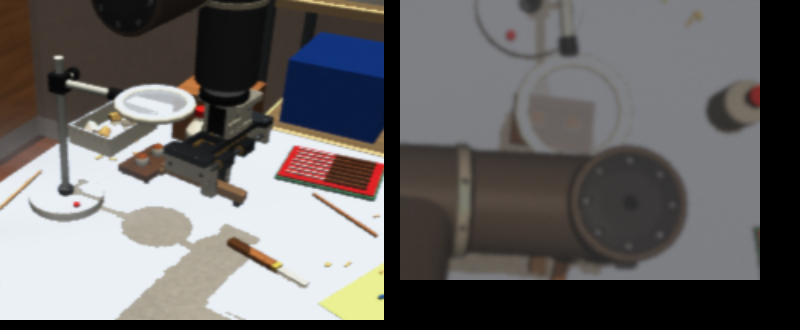

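Both eyes lie on the paddle under the lens, head middle near top pixel (420,178). Checking the numbers.

```bash
python3 - <<'E'
from tray import *
T=np.load('pics/t3.png.npz');S=np.load('pics/s3.png.npz')
ring(T,(392,140,466,194));
print('mid top rays',onz(T,420,178,.155))
print('eyes top',onz(T,411.5,178.5,.165),onz(T,428.5,179,.165))
print('lens ctr by ray (top)',onz(T,427.5,174.5,.256),'side',onz(S,260+155/1.6,50+103/1.6,.254))
print('eyes side',onz(S,260+142/1.6,50+157/1.6,.157),onz(S,260+159/1.6,50+148/1.6,.157))
tray(T,(400,160,440,196),.13,.17,'top');tray(S,(333,140,372,163),.13,.17,'side')
E
```

```text
lens [ 0.58682015 -0.24784247] 2396 0.2539647741888881
mid top rays [ 0.60585313 -0.25334526  0.155     ]
eyes top [ 0.60342999 -0.23046764  0.165     ] [ 0.60143535 -0.27215264  0.165     ]
lens ctr by ray (top) [ 0.59798389 -0.25108709  0.256     ] side [ 0.59449854 -0.24316919  0.254     ]
eyes side [ 0.60769956 -0.22764052  0.157     ] [ 0.59886215 -0.27118478  0.157     ]Traceback (most recent call last):
  File "<stdin>", line 8, in <module>
  File "tray.py", line 6, in tray
    P=P[(P[:,2]>zlo)&(P[:,2]<zhi)]
         ~^^^^^
IndexError: too many indices for array: array is 1-dimensional, but 2 were indexed
```

Request:
servo_tool:
  rows:
    - [0,0,0,0,0,0]
    - [0,0,0,0,0,0]
    - [0,0,0,0,0,0]
    - [0,0,0,0,0,0]
    - [0,0,0,0,0,0]

```text
clock: 17.32
tool_pos: [0.4676, -0.2234, 0.1365]
orientation: [180.0, -0.0, 171.6]
force: [0.4, 1.1, -1.3]
opening: 0.0195
```

```bash
python3 - <<'E'
from tray import *
S={k:v for k,v in np.load('pics/s3.png.npz').items()}
s2,d,c=snap('side','s4.png'); print('moved px',(abs(s2.astype(int)-S['im']).max(2)[130:180,325:420]>40).sum())
P=np.array([pt(c,d,u,v) for v in range(140,170) for u in range(333,375)]);P=P[(P[:,2]>.138)&(P[:,2]<.153)]
A=np.c_[P[:,:2],np.ones(len(P))];f=np.linalg.lstsq(A,P[:,2],rcond=None)[0];print(len(P),'slopes',np.degrees(f[:2]),'z',np.median(P[:,2]))
o=ctrl.get_obs();print(o['tool_pos'],abs(o['qvel']).max(),o['opening'])
ctrl.close_job()
E
```

```text
moved px 3
358 slopes [ 1.04985987 -1.66291012] z 0.147137602095947
[ 0.46758101 -0.22343675  0.13656945] 0.07125530351420492 0.019469070635953285
the job is handed in; nothing more can be done
```

I took the amber eye from the stock block, set it in the paddle's empty pocket and released it. I then lifted the paddle by its handle, carried it level under the magnifier and handed in the job at about 17 s of the 72 s allowed. No verdict was reported.

My last checks showed:
- **Position:** the head's middle is about 5 mm from the lens axis and about 103 mm below the lens.
- **Level and still:** the paddle's tilt is within about 2°, the arm is still, and the gripper is closed on the handle at 19.5 mm.
- **Eyes:** both amber eyes are in their pockets, measured 42 to 44 mm apart against 44 mm nominal. The blue and green eyes were still in their sockets in the picture taken after the lift.

Some checks disagreed or failed:
- **Lens position:** the top and side views differed by 5 to 10 mm, so I used a value between them. My last lens fit came out about 13 mm off in x because the arm hid part of the ring, and I ignored it.
- **Final tilt from above:** the check stopped with an error because no head pixels passed its colour test, so the tilt comes from the side view only.

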